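# Slide the bearing housing round the tray and vice into its docking rails

### The arm

A 6-joint arm with a two-finger parallel gripper is mounted at the origin on the work surface. World frame = base frame: x ahead of the robot, y to its left, z up, the work surface at z = 0. Lengths are in m, angles in degrees, forces in N, time in s.
With the tool pointing down it reaches from about 0.4 to 0.825 m from the base axis. Payload 7 kg.
Tool frame: the origin (TCP) lies between the finger pads; the fingertips stand 19 mm ahead of it and the grasp point (between the pads) is the TCP; x points along the fingers, y is the direction in which the jaws open and shut, and the axes are right-handed (so a half turn about x gives the same grasp; the last joint's range is limited). The gripper opens to 88 mm and grips with 3 to 60 N. Pads are 19 mm wide; open, the fingers measure 130 mm over their backs; the gripper's body (78 mm by 193 mm) begins 47 mm behind the grasp point.
Start: joints at [93.57, 20.546, 0.682, 0, -70.136, -16.507], TCP at [0.151, 0.658, 0.216] pointing down, gripper open.
Joint ranges: [-176.03, 176.03], [-82.01, 121.73], [-58.28, 71.71], [-173.87, 95.51], [-174.79, -0.11], [-173.66, 173.66]. Speed limits (degrees/s): [136.94, 136.94, 172.46, 180, 180, 180].

### API

Orientations are given as [roll, pitch, yaw] about the fixed x, y, z axes, in that order (R = Rz(yaw) Ry(pitch) Rx(roll)).
In Python, from plant import * gives the robot as it stands.
- The arm moves only by the tool step_arm, never from a script. Its argument "steps" is a list of rows, each a list of 2 entries, a list of its own where there are three numbers: the shift along the tool's x, y, z in units of 0.02 m (1.0 is 0.02 m), then the turn about the tool's x in units of 6 degrees (1.0 is 6 degrees). A call has 1 to 20 rows; each row shifts and turns the commanded pose from where the row before left it, along the tool's axes as they then stand; what a row does not reach is not made up. A row lasts 1/12 s, in which the tool goes at most 41.7 mm and 7.16 degrees, less where a joint would pass 70% of its speed; a pose out of reach is approached as far as the arm can. A call with a number of a shift or a turn outside -1 to 1 is refused whole. A call with a gripper value outside its range is refused whole. "fingers" is the closure, from 0 (fully open) to 1 (shut), set as the call begins (left out, the last holds). The fingers move at their own pace and stop on an object; "grip_force" is the grip in N (left out, the last holds). Time passes only in rows, so rows that do not move let the fingers close. It gives the time, the measured TCP pose, the force and the opening at its end, in the units of the state.
- get_state(): the state, without advancing time (a new reading comes with each control period).
- capture(name): name is "side" or "top" or "wrist"; returns the picture (420x560x3 uint8, blue, green, red); there is no depth.
- camera_model(name): a dict with "intrinsics" (3x3 intrinsics, pixels), "rvec" (rotation vector, rad) and "tvec" (3), from world to camera coordinates, as OpenCV has them. Camera axes: x right, y down, z forward; pixel columns grow to the right and rows downward; lengths in m; the calibration is good to about 2 mm. A picture is of the moment at which its call begins: read the wrist's pose just before it. camera_model takes no time and is no camera call; for the wrist camera it gives the pose at the moment of the call.
- close_job(): hands the job in, once; it reports no verdict.
The state is a dict: "time_s": time; "joints": joint angles; "qd": joint speeds; "joint_torque": joint torques, N m; "tcp_pos": TCP position; "eef_rot": TCP orientation; "contact_force": force on the tool from outside, world axes, zero at the start; "moment": the same for the moment, N m; "gripper_width": finger opening in m.
Only numpy, scipy, OpenCV 4.12 (cv2) and the standard library are available. Lean on these libraries where they do the work, as an engineer would, in place of code of your own. Each camera call takes 0.05 s, during which the arm holds its last target.

### The job

Slide the round metal housing flat along the bench, past the parts tray and the small vice without it or the robot touching either, and into the flared docking rails. Push it fully home against the stop at the end of the rails, keep pressing it there with about 10 newtons for a second (never more than 20 on the rails or stop), then leave it there with the stop's plunger pushed in. Do not lift or tip the housing, and leave the loose things on the bench alone.

Things in the scene. Friction and masses are not known exactly. Their poses are not given: they have to be found in the camera images.
- housing: loose round machined aluminium housing, a solid upright cylinder of diameter 90 and height 55, too wide for most grippers; 0.37 to 0.65 kg; sliding it takes about 2 to 5 N. Origin: centre of its underside, z up. Its own turn about z does not matter.
- dock: fixed docking rails: two steel rails 16 high, 20 wide, inner faces 98 apart, along the dock's x axis from x = -45 to +120; a flared mouth widens from there to about 150 at x = -93. Origin: on the bench midway between the rails. x = push-in direction, y across, z up. Housing home: its centre somewhere between x = 2 and 30, as the stop is set.
- stop_zone (a point): point fixed to the rails at dock x = 61, 18 above the bench, axes as the dock. A stop block 94 wide, 35 high (knob on top to 43) stands between the rails; its setting is not measured: its rubber face lies up to 14 before or beyond this point along x. The face is sprung, about 1 mm for each 4 N; the block holds against more than 50 N.
- plunger (a joint): part-present plunger, a steel pin of diameter 10 in the middle of the stop face, 18 above the bench, that stands 5 out of the face: 0 = fully out, 0.005 = pushed in flush with the face (the housing is home). Weak spring, under 0.5 N. It moves with the stop face.
- tray: obstacle, fixed: open sheet-aluminium parts tray with small parts in it, 120 (x) by 60 (y), 55 high. Origin: centre of its underside; axes along its sides.
- vice: obstacle, fixed: small dark steel machine vice, 120 (x) by 60 (y), 55 high. Origin: centre of its underside; axes along its sides.
- jar: loose bystander: closed jar, diameter 52, height 75, standing. Origin: centre of its underside.
- tape: loose bystander: card ring (empty tape core) lying flat, outer diameter 90, height 30. Origin: centre of its underside.
- driver: loose bystander: screwdriver lying along its x axis, about 200 long. Origin near its middle, on the bench.
- wrench: loose bystander: open-end wrench lying along its x axis, about 180 long. Origin near its middle, on the bench.
- carton: loose bystander: cardboard box 85 (x) by 70 (y) by 50 high. Origin: centre of its underside.
- spacer: loose bystander: upright steel spacer, diameter 28, height 45. Origin: centre of its underside.
- collar: loose bystander: dark steel collar lying flat, outer diameter 56, height 18. Origin: centre of its underside.
Things that resemble listed ones, but are neither listed nor needed, are in the scene too. Leave any blue look-alike of the housing alone.

How it is judged (in metres and radians):
On the way, in this order (a step that is already met when the one before it is completed fails the run):
1. the housing has been slid between the docking rails (x of housing in the frame of dock above -0.015 m and y of housing in the frame of dock between -0.008 and 0.008 m), for 0.05 s.
2. it is pressed home against the stop with 4 to 20 N, plunger in (value of joint plunger above 0.0028 m and contact force between housing and dock above 4 N), for 0.4 s.
At the end, for the whole second after the job is handed in: The housing stands flat and still between the rails (centre no more than 15 mm short of the dock origin), centred within 8 mm, close against the stop so that the plunger is in by at least 2.8 of its 5 mm (all of step 1 and value of joint plunger above 0.0028 m and angle between housing's own z axis and vertical below 0.03 rad and linear speed of housing below 0.01 m/s); the robot touches nothing.
It fails at once if the tray or the vice is touched by anything (contact force between any of tray, vice and anything else above 0.5 N).
It fails at once if the housing is lifted or tipped instead of slid (height (world z) of housing above 0.006 m or angle between housing's own z axis and vertical above 0.1 rad).
It fails at once if the housing bears on the dock (rails, stop) with more than 20 N (contact force between housing and dock above 20 N).
It fails at once if a loose bystander is moved by more than 10 mm (distance of any of jar, tape, driver, wrench, carton, spacer, collar from where it was at the start of the episode above 0.01 m).
It also fails if it takes over 72 s, if anything falls off the work surface, if the arm or the gripper's body presses on something with over 40 N, if the wrist force passes 120 N, or if a joint passes its speed limit or range.

## Working session

There is one attempt and no reset: what is moved stays moved. The work goes in short steps, Python scripts to look and compute and a tool call to move; the robot and the scene stay as the last step left them, time stands still between calls to the robot, and variables do not carry over. Pictures are saved under pics/ and viewed, and the job is handed in when it is done.

Besides the shell and the picture viewer there is one more tool, called after "Request:" in YAML: its name, and indented under it one key for each argument. step_arm: Moves the arm, as the interface text tells. Its arguments: {"type":"object","properties":{"steps":{"type":"array","items":{"type":"array"}},"fingers":{"type":"number"},"grip_force":{"type":"number"}},"required":["steps"]}

```bash
mkdir -p pics; ls
python3 - <<'E'
from plant import *
import cv2
print(get_state())
for n in ["top","side","wrist"]:
    m=camera_model(n);print(n,m)
    cv2.imwrite(f"pics/{n}0.png",capture(n))
E
```

```text
pics
{'time_s': 0.0, 'joints': array([ 9.35707003e+01,  2.05913779e+01,  6.34325133e-01, -2.18380296e-02,
       -7.01369394e+01, -1.65064412e+01]), 'qd': array([ 0.01475815,  0.05460587,  0.00087936, -0.02368941, -0.05371864,
        0.00085858]), 'joint_torque': array([ 4.82715659e-04, -5.82709765e+01,  2.93049985e+01,  6.99693114e+00,
        6.85519277e-03, -1.65815354e-04]), 'tcp_pos': array([0.15101312, 0.65736152, 0.21462215]), 'eef_rot': array([ 94.18739146,  89.90379126, -98.75578627]), 'contact_force': array([-0.79463691, -0.63992657,  0.00877109]), 'moment': array([ 0.01126133, -0.02634589,  0.016038  ]), 'gripper_width': 0.0874380581312499}
top {'intrinsics': array([[469.35765383,   0.        , 277.8995053 ],
       [  0.        , 469.35765383, 211.07280837],
       [  0.        ,   0.        ,   1.        ]]), 'rvec': array([ 2.17129134, -2.23218949,  0.07583942]), 'tvec': array([-0.06061223,  0.58038105,  1.43908566])}
side {'intrinsics': array([[395.31684742,   0.        , 279.29553661],
       [  0.        , 395.31684742, 216.50586863],
       [  0.        ,   0.        ,   1.        ]]), 'rvec': array([ 0.95691336, -2.4149755 ,  1.09216109]), 'tvec': array([0.38997083, 0.34588807, 0.66201026])}
wrist {'intrinsics': array([[319.31316883,   0.        , 283.92244229],
       [  0.        , 319.31316883, 208.68744896],
       [  0.        ,   0.        ,   1.        ]]), 'rvec': array([-1.82801261,  2.29617696,  0.34369319]), 'tvec': array([ 0.67566396, -0.03623792,  0.39101061])}
```

View pics/top0.png

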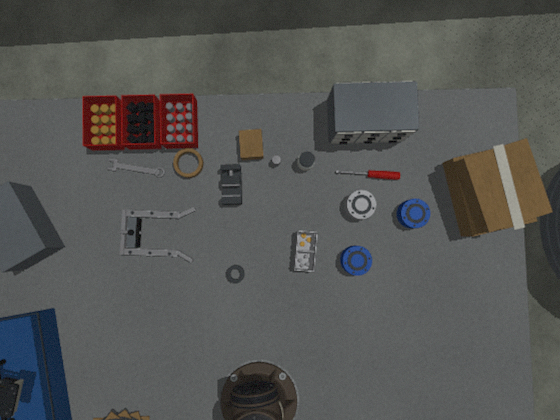

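View pics/side0.png

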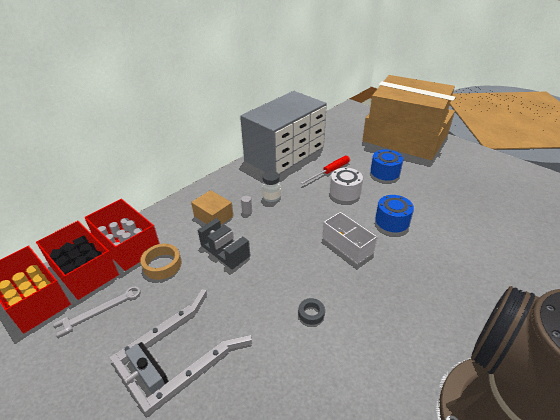

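View pics/wrist0.png

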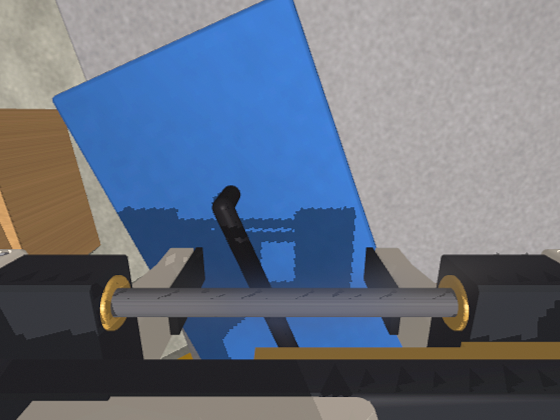

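The top view shows the white/silver housing at (361,206) and blue look-alikes at (414,213) and (356,260). The tray is at (305,252), the vice at (232,185) and the collar at (235,273). The dock opens to the right, with its mouth around (190,235). Only the silver one matches "aluminium housing". I'll enlarge it and measure.

```bash
cat > h.py <<'E'
import numpy as np,cv2
from scipy.spatial.transform import Rotation as Ro
def ray(m,p,z):
    R=cv2.Rodrigues(np.array(m["rvec"]))[0];t=np.array(m["tvec"]).ravel()
    d=R.T@np.linalg.inv(m["intrinsics"])@np.array([p[0],p[1],1.]);c=-R.T@t
    return (c+d*(z-c[2])/d[2])[:2]
def proj(m,P):
    return cv2.projectPoints(np.array(P,float).reshape(-1,3),np.array(m["rvec"]),np.array(m["tvec"]),m["intrinsics"],None)[0].reshape(-1,2)
E
python3 - <<'E'
import cv2,numpy as np
a=cv2.imread("pics/top0.png")
c1=cv2.resize(a[195:275,110:250],None,fx=5.5,fy=5.5,interpolation=cv2.INTER_CUBIC)
c2=cv2.resize(a[140:285,210:440],None,fx=3.4,fy=3.4,interpolation=cv2.INTER_CUBIC)
cv2.imwrite("pics/c1.png",c1);cv2.imwrite("pics/c2.png",c2)
b=cv2.imread("pics/side0.png")
cv2.imwrite("pics/c3.png",cv2.resize(b[280:415,100:260],None,fx=4.4,fy=4.4,interpolation=cv2.INTER_CUBIC))
E
```

```text
(no output)
```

View pics/c1.png

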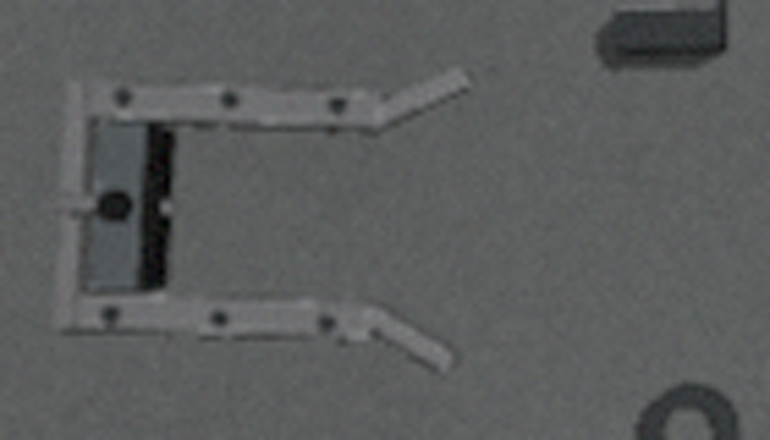

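View pics/c2.png

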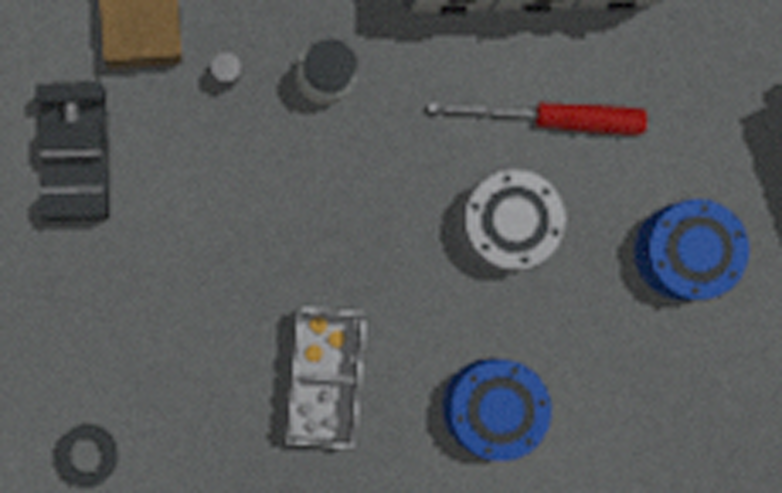

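View pics/c3.png

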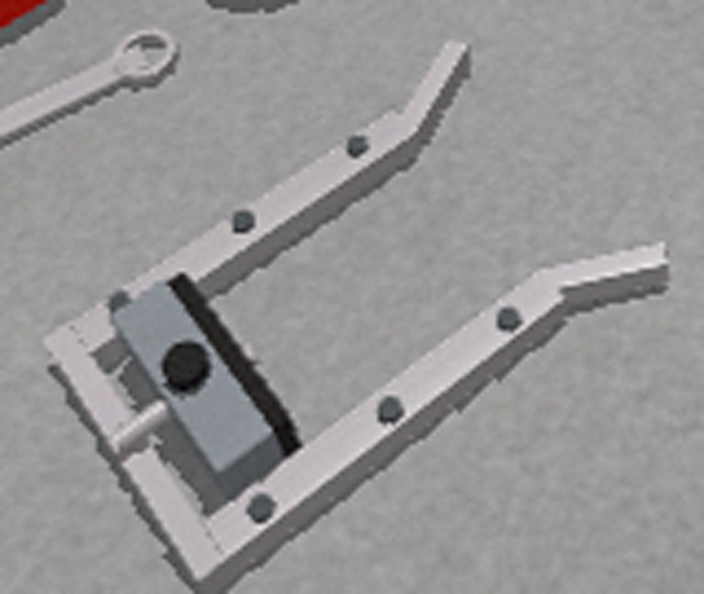

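Run:
```python
from h import *
from plant import camera_model,get_state
m=camera_model("top")
f1=lambda u,v:(110+(u+.5)/5.5-.5,195+(v+.5)/5.5-.5)
f2=lambda u,v:(210+(u+.5)/3.4-.5,140+(v+.5)/3.4-.5)
T=np.array([ray(m,f1(*p),.016) for p in [(123,97),(230,100),(338,105)]])
B=np.array([ray(m,f1(*p),.016) for p in [(111,315),(219,318),(326,323)]])
ax=(T[0]-T[2])+(B[0]-B[2]);ax/=np.linalg.norm(ax);c=(T.mean(0)+B.mean(0))/2
lat=np.array([-ax[1],ax[0]])
print("axis",ax,np.degrees(np.arctan2(ax[1],ax[0])),"mid",c,"sep",(T-B)@lat,"spac",np.diff(T@ax),np.diff(B@ax))
D=lambda p:((p-c)@ax*1000,(p-c)@lat*1000)
for n,p,z in [("endTop",(470,85),.016),("endBot",(447,372),.016),("bendT",(375,130),.016),("bendB",(368,306),.016),("bendoutT",(385,92),.016),("back L",(57,328),.016),("backT",(68,82),.016),("face",(172,125),.035),("face2",(165,288),.035),("facebase",(178,150),.0)]:
    print(n,D(ray(m,f1(*p),z)))
for n,p,z in [("vice bl",(42,221),.055),("vice br",(108,217),.055),("vice tr",(101,85),.055),("vice tl",(38,90),.055),("tray tl",(299,309),.055),("tray tr",(366,312),.055),("tray br",(353,447),.055),("tray bl",(288,445),.055),("collar",(86,455),.018),("spacer",(226,67),.045),("jar",(331,66),.075),("blue1",(692,249),.055),("blue2",(498,408),.055),("drv tip",(430,108),.005),("drv hand",(645,122),.015)]:
    P=ray(m,f2(*p),z);print(n,P.round(4),np.round(D(P)))
a=cv2.imread("pics/top0.png");hs=cv2.cvtColor(a,cv2.COLOR_BGR2HSV)
g=((a.min(2)>125)&(hs[...,1]<60)).astype(np.uint8)
sub=np.zeros_like(g);sub[185:226,342:382]=g[185:226,342:382]
cn=max(cv2.findContours(sub,0,2)[0],key=cv2.contourArea);(x,y),r=cv2.minEnclosingCircle(cn)
e=cv2.fitEllipse(cn);print(x,y,r,e)
H=ray(m,(e[0]),.055);print("housing",H,D(H),"diam",e[1][0]*np.linalg.norm(ray(m,(361,206),.055)-ray(m,(362,206),.055)))
s=get_state();R=Ro.from_euler("xyz",s["eef_rot"],degrees=True).as_matrix();print(R.round(3))
ms=camera_model("side");print(proj(ms,[[*H,.055],[*c,.0]]))
```

```text
axis [0.06517662 0.99787374] 86.26300577293823 mid [0.52260439 0.3177728 ] sep [-0.12198774 -0.12203701 -0.12211781] spac [-0.05983559 -0.06051645] [-0.06011942 -0.05968457]
endTop (np.float64(-133.75913701988696), np.float64(-74.91872057658374))
endBot (np.float64(-128.42753092005717), np.float64(86.03683126916015))
bendT (np.float64(-81.77586151444326), np.float64(-47.62187871652526))
bendB (np.float64(-82.65481990129412), np.float64(50.921523681246015))
bendoutT (np.float64(-86.33689762554329), np.float64(-69.17390233614799))
back L (np.float64(89.66954038487715), np.float64(69.50276736112525))
backT (np.float64(91.10348405608562), np.float64(-68.05751310973383))
face (np.float64(26.506075681419816), np.float64(-45.57737678903645))
face2 (np.float64(25.607305527034253), np.float64(44.42834282269351))
facebase (np.float64(32.085287822687974), np.float64(-32.586344294690555))
vice bl [0.6004 0.0919] [-220.  -92.]
vice br [0.6024 0.0334] [-279.  -98.]
vice tr [0.7204 0.0368] [-268. -216.]
vice tl [0.7173 0.0929] [-212. -209.]
tray tl [ 0.5161 -0.1336] [-451.  -23.]
tray tr [ 0.5118 -0.193 ] [-510.  -23.]
tray br [ 0.3932 -0.1776] [-503.   97.]
tray bl [ 0.3966 -0.1203] [-445.   97.]
collar [0.3902 0.0606] [-265.  115.]
spacer [ 0.7353 -0.0752] [-378. -238.]
jar [ 0.7289 -0.1672] [-470. -237.]
blue1 [ 0.5598 -0.4855] [-799.  -89.]
blue2 [ 0.4238 -0.3071] [-630.   58.]
drv tip [ 0.6989 -0.2633] [-568. -214.]
drv hand [ 0.6794 -0.4595] [-765. -207.]
361.344482421875 203.99676513671875 14.655618667602539 ((361.3805236816406, 204.10377502441406), (26.030712127685547, 26.187997817993164), 57.77956771850586)
housing [ 0.59064044 -0.32924536] (np.float64(-641.2080809791081), np.float64(-110.06183637901756)) diam 0.07900273276773583
[[-0.    -0.224 -0.975]
 [-0.001 -0.975  0.224]
 [-1.     0.001 -0.   ]]
[[346.26777096 175.19101617]
 [172.40915388 354.3089466 ]]
```

The crop confirms that the silver cylinder at top-image pixel (361.5,204.5) is the housing, at world (0.589, -0.330). The dock axis heads 86.3°, with its origin near (0.520, 0.280) and the stop face near dock x 63. The path runs straight along +y above the tray, then at about 118° between tray and vice, then along the dock axis. I'll use two half-open fingers as a V pusher.

Next I turn the tool so that its z points along world +y.

Request:
step_arm:
  steps:
    - [[0,0,0],1]
    - [[0,0,0],1]
    - [[0,0,0],1]
    - [[0,0,0],1]
    - [[0,0,0],1]
    - [[0,0,0],1]
    - [[0,0,0],1]
    - [[0,0,0],1]
    - [[0,0,0],1]
    - [[0,0,0],1]
    - [[0,0,0],1]
    - [[0,0,0],1]
    - [[0,0,0],0.85]
    - [[0,0,0],0]
  fingers: 0.43
  grip_force: 30

```text
time_s: 1.32
tcp_pos: [0.1511, 0.6577, 0.2151]
eef_rot: [169.6, 90.0, -100.7]
contact_force: [0.2, -0.3, -0.3]
gripper_width: 0.05
```

Request:
step_arm:
  steps:
    - [[0,-0.8,-1],0]
    - [[0,-0.8,-1],0]
    - [[0,-0.8,-1],0]
    - [[0,-0.8,-1],0]
    - [[0,-0.8,-1],0]
    - [[0,-0.8,-1],0]
    - [[0,-0.8,-1],0]
    - [[0,-0.8,-1],0]
    - [[0,-0.8,-1],0]
    - [[0,-0.8,-1],0]
    - [[0,-0.8,-1],0]
    - [[0,-0.8,-1],0]
    - [[0,-0.8,-1],0]
    - [[0,-0.8,-1],0]
    - [[0,-0.8,-1],0]
    - [[0,-0.8,-1],0]
    - [[0,-0.8,-1],0]
    - [[0,-0.8,-1],0]
    - [[0,-0.8,-1],0]
    - [[0,-0.8,-1],0]

```text
time_s: 2.98
tcp_pos: [0.4714, 0.2565, 0.2156]
eef_rot: [13.8, 90.0, 103.9]
contact_force: [0.7, 0.6, -0.5]
gripper_width: 0.0498
```

Request:
step_arm:
  steps:
    - [[0,-0.3,-1],0]
    - [[0,-0.3,-1],0]
    - [[0,-0.3,-1],0]
    - [[0,-0.3,-1],0]
    - [[0,-0.3,-1],0]
    - [[0,-0.3,-1],0]
    - [[0,-0.3,-1],0]
    - [[0,-0.3,-1],0]
    - [[0,-0.3,-1],0]
    - [[0,-0.3,-1],0]
    - [[0,-0.3,-1],0]
    - [[0,-0.3,-1],0]
    - [[0,-0.3,-1],0]
    - [[0,-0.3,-1],0]
    - [[0,-0.3,-1],0]
    - [[0,-0.3,-1],0]
    - [[0,0,0],0]

```text
time_s: 4.4
tcp_pos: [0.5671, -0.0651, 0.2152]
eef_rot: [136.2, 89.9, -133.8]
contact_force: [-0.5, 0.5, -0.2]
gripper_width: 0.0498
```

Run:
```python
from h import *
from plant import *
s=get_state();print(s["joints"].round(1),s["tcp_pos"]);R=Ro.from_euler("xyz",s["eef_rot"],degrees=True).as_matrix();print(R.round(3))
m=camera_model("wrist");print(-cv2.Rodrigues(m["rvec"])[0].T@m["tvec"])
```

```text
[ 13.1  10.8 -12.8   0.  -66.4 -13.1] [ 0.56708951 -0.06505094  0.21519056]
[[-0.001 -1.    -0.001]
 [-0.001 -0.001  1.   ]
 [-1.     0.001 -0.001]]
[ 0.56823926 -0.14332316  0.38389969]
```

Request:
step_arm:
  steps:
    - [[0,-0.07,-1],0]
    - [[0,-0.07,-1],0]
    - [[0,-0.07,-1],0]
    - [[0,-0.07,-1],0]
    - [[0,-0.07,-1],0]
    - [[0,-0.07,-1],0]
    - [[0,-0.07,-1],0]
    - [[0,-0.07,-1],0]
    - [[0,-0.07,-1],0]
    - [[0,-0.07,-1],0]
    - [[0,-0.07,-1],0]
    - [[0,-0.07,-1],0]
    - [[0,-0.07,-1],0]
    - [[0,-0.07,-1],0]
    - [[0,-0.07,-1],0]
    - [[0,-0.07,-1],0]
    - [[0,0,-0.3],0]
    - [[0,0,0],0]

```text
time_s: 5.9
tcp_pos: [0.5885, -0.3895, 0.2147]
eef_rot: [71.2, 89.9, 161.1]
contact_force: [-0.2, 0.8, -0.0]
gripper_width: 0.05
```

Run:
```python
from h import *
from plant import *
m=camera_model("wrist");w=capture("wrist");s=get_state();print(s["tcp_pos"],s["joints"].round(1))
cv2.imwrite("pics/w1.png",w);a=capture("top");cv2.imwrite("pics/t1.png",a)
np.save("w1.npy",m,allow_pickle=True)
print(proj(m,[[.589,-.330,.055],[.589,-.375,.055]]),proj(camera_model("top"),[.589,-.330,.055]))
```

```text
[ 0.58857147 -0.38853031  0.21490927] [-17.7  23.4   5.   -0.  -71.6  17.7]
[[284.04186422 240.48343183]
 [284.03668679 201.45786018]] [[361.64927949 204.63756607]]
```

View pics/w1.png

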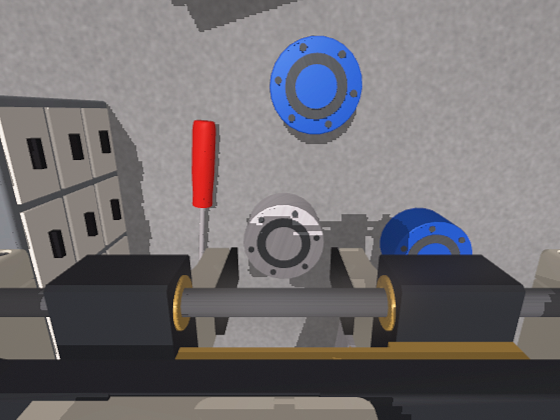

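View pics/t1.png

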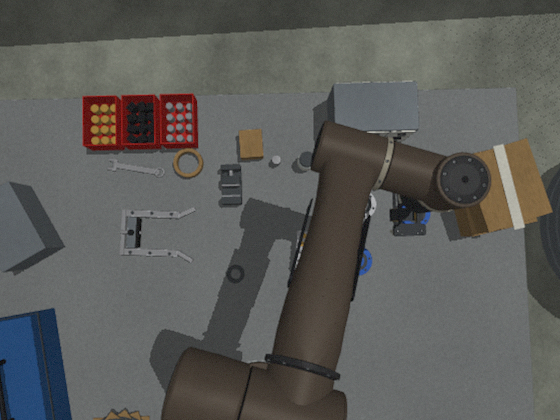

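The wrist image puts the housing's top centre at (284,240), matching the predicted pixel, with the fingers straddling behind it. Descending.

Request:
step_arm:
  steps:
    - [[1,0,0],0]
    - [[1,0,0],0]
    - [[1,0,0],0]
    - [[1,0,0],0]
    - [[1,0,0],0]
    - [[0.5,0,0],0]
    - [[0,0,0],0]

```text
time_s: 6.58
tcp_pos: [0.5876, -0.3867, 0.103]
eef_rot: [63.1, 89.8, 153.2]
contact_force: [0.0, -0.4, -0.2]
gripper_width: 0.0497
```

Run:
```python
from h import *
from plant import *
cv2.imwrite("pics/s2.png",capture("side"))
cv2.imwrite("pics/w2.png",capture("wrist"))
```

```text
(no output)
```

View pics/s2.png

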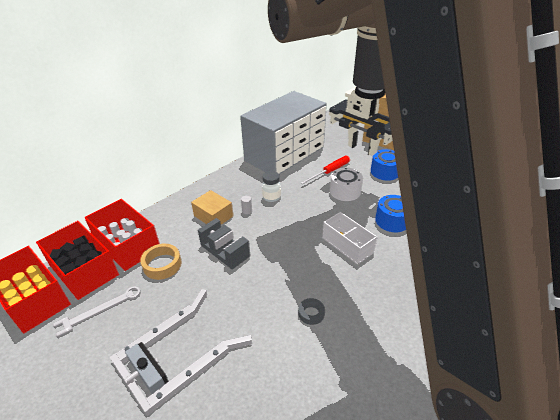

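View pics/w2.png

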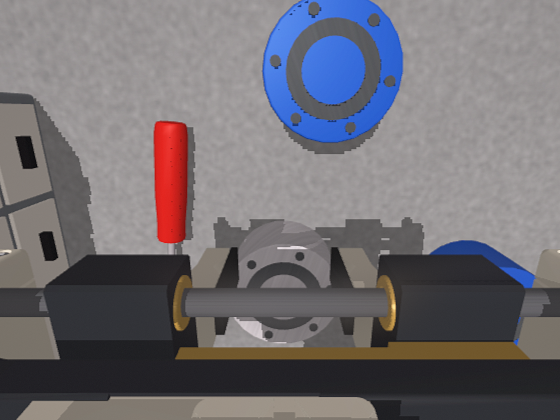

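Request:
step_arm:
  steps:
    - [[0.8,0,-0.1],0]
    - [[0.8,0,-0.1],0]
    - [[0.8,0,0],0]
    - [[0.7,0,0],0]
    - [[0,0,0],0]
    - [[0,0,0],0]

```text
time_s: 7.18
tcp_pos: [0.5893, -0.3926, 0.0446]
eef_rot: [-137.3, 90.0, -47.3]
contact_force: [0.6, -0.0, 1.0]
gripper_width: 0.0498
```

Request:
step_arm:
  steps:
    - [[0.2,0,0.2],0]
    - [[0,0,0.3],0]
    - [[0,0,0.2],0]
    - [[0,0,0.1],0]
    - [[0,0,0.1],0]
    - [[0,0,0.2],0]
    - [[0,0,0.3],0]
    - [[0,0,0.3],0]
    - [[0,0,0.3],0]
    - [[0,0,0.3],0]
    - [[0,0,0.3],0]
    - [[0,0,0.3],0]
    - [[0,0,0.3],0]
    - [[0,0,0.2],0]
    - [[0,0,0],0]

```text
time_s: 8.43
tcp_pos: [0.589, -0.3233, 0.0397]
eef_rot: [-22.9, 90.0, 67.1]
contact_force: [1.1, -2.0, 1.6]
gripper_width: 0.0504
```

Run:
```python
from h import *
from plant import *
s=get_state();print(s["tcp_pos"],s["contact_force"],s["joints"].round(1));R=Ro.from_euler("xyz",s["eef_rot"],degrees=True).as_matrix();print(R.round(4))
cv2.imwrite("pics/s3.png",capture("side"))
cv2.imwrite("pics/w3.png",capture("wrist"))
```

```text
[ 0.58902096 -0.32334593  0.03965922] [ 1.08595907 -1.98637486  1.60471846] [-12.2  28.7 -11.3  -0.  -50.   12.2]
[[ 1.e-04 -1.e+00  0.e+00]
 [ 3.e-04  0.e+00  1.e+00]
 [-1.e+00 -1.e-04  3.e-04]]
```

View pics/s3.png

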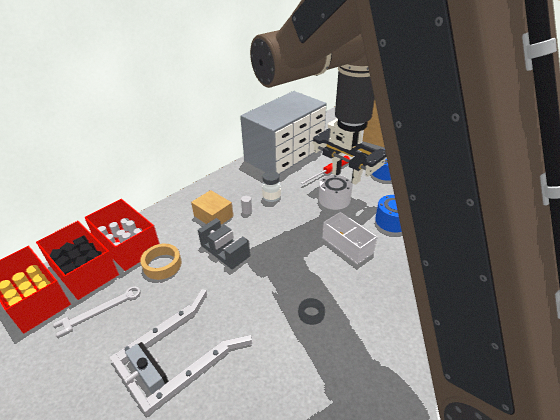

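View pics/w3.png

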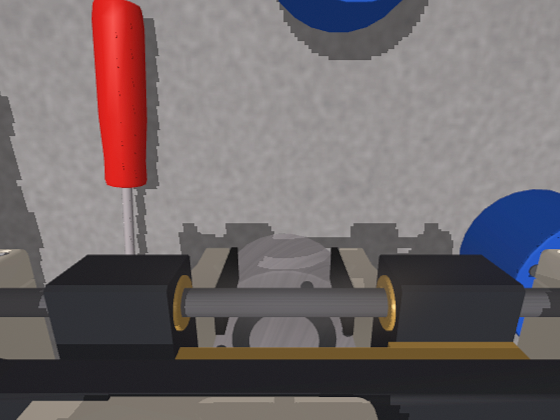

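The side view shows the housing upright in the V at (335,190). The wrist view shows it centred between the fingers. I'll check the offset.

Run:
```python
from h import *
from plant import *
b=cv2.imread("pics/s3.png");m=camera_model("side")
a=np.linspace(0,2*np.pi,40)
for off,col in ((.047,(0,255,0)),):
  for z in (0,.055):
    for p in proj(m,np.c_[.589+.045*np.cos(a),-.3233+off+.045*np.sin(a),0*a+z]): cv2.circle(b,tuple(int(round(v)) for v in p),0,col,-1)
cv2.imwrite("pics/s3c.png",cv2.resize(b[150:230,290:390],None,fx=7,fy=7,interpolation=cv2.INTER_NEAREST))
```

```text
(no output)
```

View pics/s3c.png

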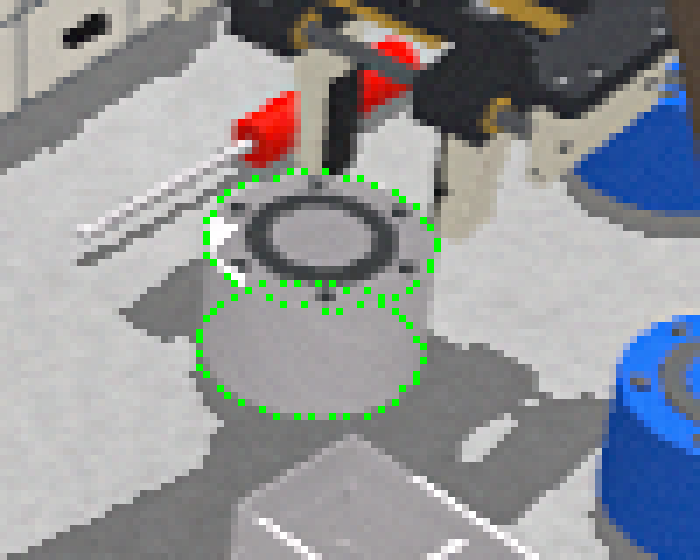

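Request:
step_arm:
  steps:
    - [[0,0,0.2],0]
    - [[0,0,0.4],0]
    - [[0,0,0.4],0]
    - [[0,0,0.4],0]
    - [[0,0,0.4],0]
    - [[0,0,0.4],0]
    - [[0,0,0.4],0]
    - [[0,0,0.4],0]
    - [[0,0,0.4],0]
    - [[0,0,0.4],0]
    - [[0,0,0.4],0]
    - [[0,0,0.4],0]
    - [[0,0,0.4],0]
    - [[0,0,0.4],0]
    - [[0,0,0.4],0]
    - [[0,0,0.4],0]
    - [[0,0,0.4],0]
    - [[0,0,0.4],0]
    - [[0,0,0.3],0]
    - [[0,0,0.2],0]

```text
time_s: 10.2
tcp_pos: [0.589, -0.1735, 0.0395]
eef_rot: [71.7, 90.0, 161.7]
contact_force: [0.0, -1.9, -1.0]
gripper_width: 0.0502
```

Request:
step_arm:
  steps:
    - [[0,-0.08,0.12],-0.335]
    - [[0,-0.08,0.12],-0.335]
    - [[0,-0.08,0.12],-0.335]
    - [[0,-0.08,0.12],-0.335]
    - [[0,-0.08,0.12],-0.335]
    - [[0,-0.08,0.12],-0.335]
    - [[0,-0.08,0.12],-0.335]
    - [[0,-0.08,0.12],-0.335]
    - [[0,-0.08,0.12],-0.335]
    - [[0,-0.08,0.12],-0.335]
    - [[0,-0.08,0.12],-0.335]
    - [[0,-0.08,0.12],-0.335]
    - [[0,-0.08,0.12],-0.335]
    - [[0,-0.08,0.12],-0.335]
    - [[0,0,0],0]

```text
time_s: 11.45
tcp_pos: [0.6039, -0.1363, 0.0398]
eef_rot: [-106.9, 89.9, 11.3]
contact_force: [2.0, -0.3, -1.6]
gripper_width: 0.05
```

```bash
cat > st.py <<'E'
from h import *
from plant import *
def st(name):
    s=get_state();R=Ro.from_euler("xyz",s["eef_rot"],degrees=True).as_matrix();z=R[:,2]
    H=s["tcp_pos"]+.047*z
    print("t",round(s["time_s"],2),"tcp",s["tcp_pos"].round(4),"F",s["contact_force"].round(1),"zdir",np.degrees(np.arctan2(z[1],z[0])).round(2),"H",H[:2].round(4),"j",s["joints"].round(0))
    ax=np.array([.06518,.99787]);O=np.array([.5226,.3178])-.0375*ax
    d=H[:2]-O;print("dock",(d@ax*1000).round(1),(d@[-ax[1],ax[0]]*1000).round(1),"Fax",(s["contact_force"][:2]@ax).round(2))
    b=capture("side");cv2.imwrite(f"pics/{name}.png",b);m=camera_model("side")
    a=np.linspace(0,2*np.pi,40)
    for zz in (0,.055):
      for p in proj(m,np.c_[H[0]+.045*np.cos(a),H[1]+.045*np.sin(a),0*a+zz]): cv2.circle(b,tuple(int(round(v)) for v in p),0,(0,255,0),-1)
    p=proj(m,[H[0],H[1],.03])[0].astype(int);x0=max(0,p[0]-80);y0=max(0,p[1]-65)
    cv2.imwrite(f"pics/{name}c.png",cv2.resize(b[y0:y0+130,x0:x0+160],None,fx=4.5,fy=4.5,interpolation=cv2.INTER_NEAREST))
E
python3 -c "from st import *;st('s4')"
```

```text
t 11.45 tcp [ 0.6039 -0.1363  0.0398] F [ 2.  -0.3 -1.6] zdir 118.21 H [ 0.5817 -0.0949] j [  5.  25. -19.  -0. -47.  23.]
dock -370.4 -85.9 Fax -0.18
```

View pics/s4c.png

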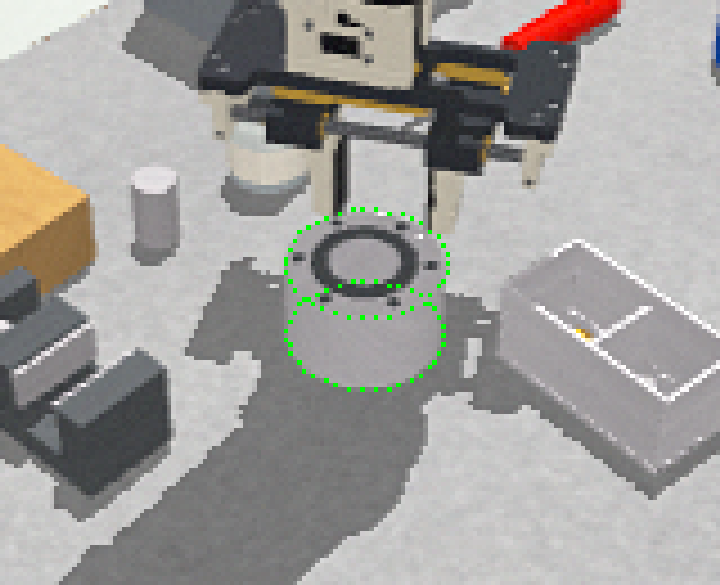

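Request:
step_arm:
  steps:
    - [[0,0,0.2],0]
    - [[0,0,0.4],0]
    - [[0,0,0.4],0]
    - [[0,0,0.4],0]
    - [[0,0,0.4],0]
    - [[0,0,0.4],0]
    - [[0,0,0.4],0]
    - [[0,0,0.4],0]
    - [[0,0,0.4],0]
    - [[0,0,0.4],0]
    - [[0,0,0.4],0]
    - [[0,0,0.4],0]
    - [[0,0,0.4],0]
    - [[0,0,0.4],0]
    - [[0,0,0.4],0]
    - [[0,0,0.4],0]
    - [[0,0,0.4],0]
    - [[0,0,0.4],0]
    - [[0,0,0.25],0]
    - [[0,0,0],0]

```text
time_s: 13.17
tcp_pos: [0.5342, -0.0081, 0.0396]
eef_rot: [17.1, 90.0, 135.3]
contact_force: [0.5, 0.4, -0.5]
gripper_width: 0.0499
```

```bash
python3 -c "from st import *;st('s5')"
```

```text
t 13.17 tcp [ 0.5342 -0.0081  0.0396] F [ 0.5  0.4 -0.5] zdir 118.15 H [0.512  0.0333] j [ 20.  18. -30.  -0. -42.   8.]
dock -247.1 -8.0 Fax 0.46
```

View pics/s5c.png

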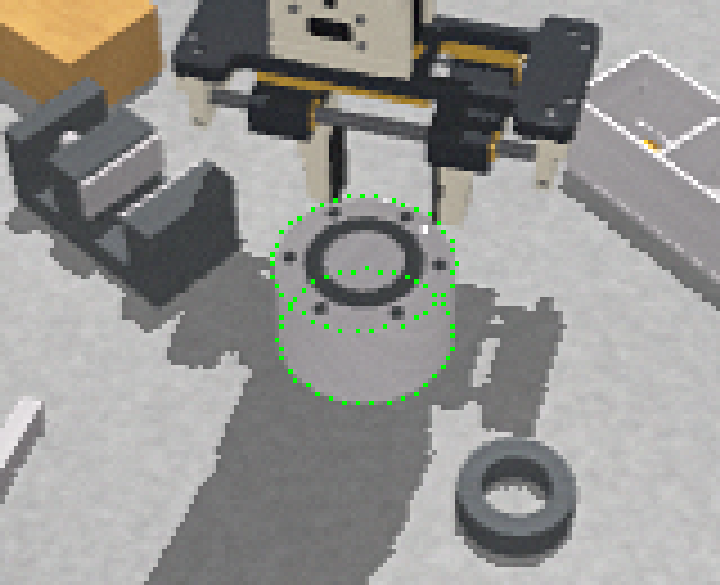

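Request:
step_arm:
  steps:
    - [[0,0.073,0.085],0.295]
    - [[0,0.073,0.085],0.295]
    - [[0,0.073,0.085],0.295]
    - [[0,0.073,0.085],0.295]
    - [[0,0.073,0.085],0.295]
    - [[0,0.073,0.085],0.295]
    - [[0,0.073,0.085],0.295]
    - [[0,0.073,0.085],0.295]
    - [[0,0.073,0.085],0.295]
    - [[0,0.073,0.085],0.295]
    - [[0,0.073,0.085],0.295]
    - [[0,0.073,0.085],0.295]
    - [[0,0.073,0.085],0.295]
    - [[0,0.073,0.085],0.295]
    - [[0,0.073,0.085],0.295]
    - [[0,0.073,0.085],0.295]
    - [[0,0.073,0.085],0.295]
    - [[0,0.073,0.085],0.295]
    - [[0,0,0.1],0]
    - [[0,0,0],0]

```text
time_s: 14.88
tcp_pos: [0.5023, 0.0161, 0.0394]
eef_rot: [115.9, 89.9, -157.8]
contact_force: [-2.0, -2.2, 0.6]
gripper_width: 0.05
```

```bash
python3 -c "
from st import *
st('s6')
cv2.imwrite('pics/t6.png',capture('top'))"
```

```text
t 14.88 tcp [0.5023 0.0161 0.0394] F [-2.  -2.2  0.6] zdir 86.28 H [0.5053 0.063 ] j [ 24.  16. -33.  -0. -41. -28.]
dock -217.8 0.6 Fax -2.34
```

View pics/s6c.png

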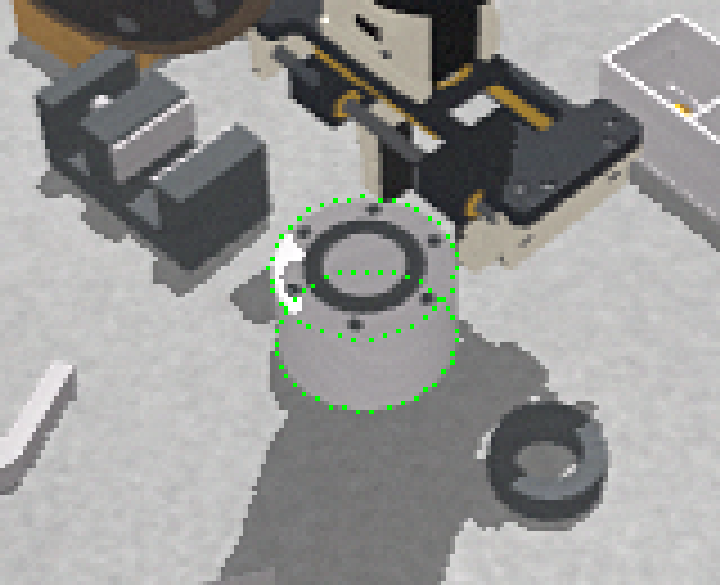

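View pics/t6.png

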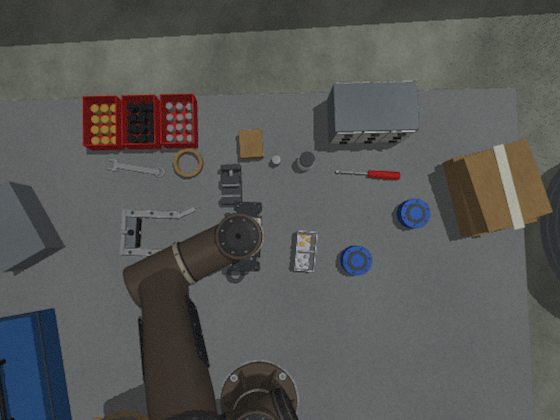

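```bash
python3 -c "
from h import *
from plant import camera_model
m=camera_model('side')
f=lambda u,v:(100+(u+.5)/4.4-.5,280+(v+.5)/4.4-.5)
ax=np.array([.06518,.99787]);O=np.array([.5226,.3178])-.0375*ax;lat=np.array([-ax[1],ax[0]])
for p in [(358,146),(243,221),(120,300),(508,319),(390,409),(261,508)]:
  d=ray(m,f(*p),.016)-O;print((d@ax*1000).round(1),(d@lat*1000).round(1))
for p,z in [((188,272),.035),((303,445),.035),((247,360),.018)]:
  d=ray(m,f(*p),z)-O;print('face',(d@ax*1000).round(1),(d@lat*1000).round(1))
"
```

```text
-22.4 -59.8
37.7 -60.7
97.1 -62.1
-21.8 61.9
38.0 61.8
98.2 61.9
face 70.9 -40.3
face 74.6 61.6
face 70.8 2.7
```

The side-view screws agree with the top view: rail centreline within about 0.5 mm, axis the same. Pushing along the axis.

Request:
step_arm:
  steps:
    - [[0,0,0.2],0]
    - [[0,0,0.4],0]
    - [[0,0,0.4],0]
    - [[0,0,0.4],0]
    - [[0,0,0.4],0]
    - [[0,0,0.4],0]
    - [[0,0,0.4],0]
    - [[0,0,0.4],0]
    - [[0,0,0.4],0]
    - [[0,0,0.4],0]
    - [[0,0,0.4],0]
    - [[0,0,0.4],0]
    - [[0,0,0.4],0]
    - [[0,0,0.4],0]
    - [[0,0,0.4],0]
    - [[0,0,0.4],0]
    - [[0,0,0.4],0]
    - [[0,0,0.4],0]
    - [[0,0,0.2],0]
    - [[0,0,0],0]

```text
time_s: 16.65
tcp_pos: [0.5126, 0.1614, 0.0396]
eef_rot: [-39.3, 90.0, 47.0]
contact_force: [0.2, -0.8, -0.9]
gripper_width: 0.0502
```

```bash
python3 -c "from st import *;st('s7')"
```

```text
t 16.65 tcp [0.5126 0.1614 0.0396] F [ 0.2 -0.8 -0.9] zdir 86.29 H [0.5156 0.2083] j [ 38.  18. -29.  -0. -43. -42.]
dock -72.2 -0.2 Fax -0.82
```

View pics/s7c.png

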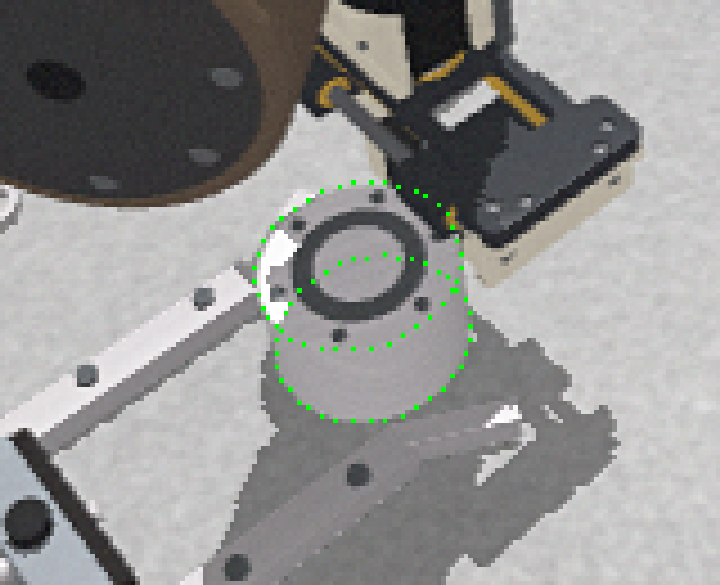

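Request:
step_arm:
  steps:
    - [[0,0,0.15],0]
    - [[0,0,0.15],0]
    - [[0,0,0.15],0]
    - [[0,0,0.15],0]
    - [[0,0,0.15],0]
    - [[0,0,0.15],0]
    - [[0,0,0.15],0]
    - [[0,0,0.15],0]
    - [[0,0,0.15],0]
    - [[0,0,0.15],0]
    - [[0,0,0.15],0]
    - [[0,0,0.15],0]
    - [[0,0,0.15],0]
    - [[0,0,0.15],0]
    - [[0,0,0.15],0]
    - [[0,0,0.15],0]
    - [[0,0,0.15],0]
    - [[0,0,0.15],0]
    - [[0,0,0.15],0]
    - [[0,0,0],0]

```text
time_s: 18.37
tcp_pos: [0.5162, 0.2177, 0.0396]
eef_rot: [-36.2, 90.0, 50.1]
contact_force: [0.1, -2.0, 0.5]
gripper_width: 0.0501
```

```bash
python3 -c "from st import *;st('s8')"
```

```text
t 18.37 tcp [0.5162 0.2177 0.0396] F [ 0.1 -2.   0.5] zdir 86.26 H [0.5193 0.2646] j [ 43.  20. -26.  -0. -44. -47.]
dock -15.8 -0.1 Fax -2.02
```

View pics/s8c.png

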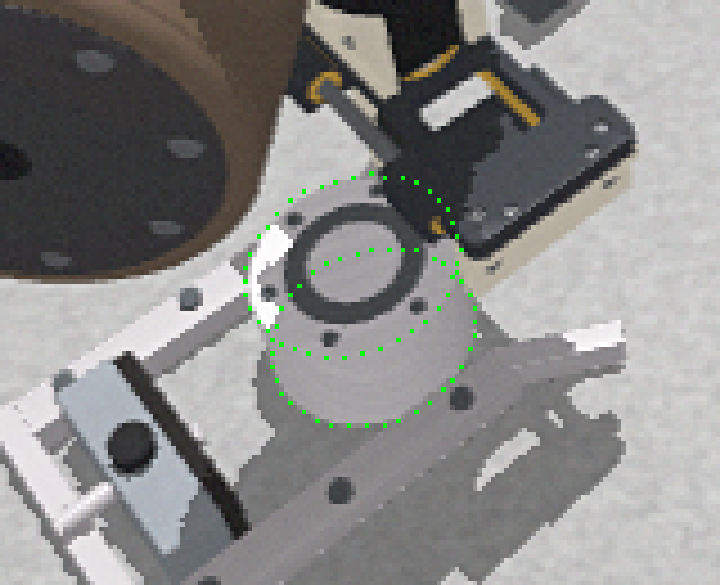

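Request:
step_arm:
  steps:
    - [[0,0,0.06],0]
    - [[0,0,0.06],0]
    - [[0,0,0.06],0]
    - [[0,0,0.06],0]
    - [[0,0,0.06],0]
    - [[0,0,0.06],0]
    - [[0,0,0.06],0]
    - [[0,0,0.06],0]
    - [[0,0,0.06],0]
    - [[0,0,0.06],0]
    - [[0,0,0.06],0]
    - [[0,0,0.06],0]
    - [[0,0,0.06],0]
    - [[0,0,0.06],0]
    - [[0,0,0.06],0]
    - [[0,0,0.06],0]
    - [[0,0,0.06],0]
    - [[0,0,0.06],0]

```text
time_s: 19.92
tcp_pos: [0.5174, 0.2386, 0.0395]
eef_rot: [137.9, 90.0, -135.9]
contact_force: [-0.4, -3.5, 1.0]
gripper_width: 0.0501
```

Request:
step_arm:
  steps:
    - [[0,0,0.03],0]
    - [[0,0,0.03],0]
    - [[0,0,0.03],0]
    - [[0,0,0.03],0]
    - [[0,0,0.03],0]
    - [[0,0,0.03],0]
    - [[0,0,0.03],0]
    - [[0,0,0.03],0]

```text
time_s: 20.58
tcp_pos: [0.5177, 0.2434, 0.0395]
eef_rot: [128.5, 90.0, -145.3]
contact_force: [-0.6, -3.7, 0.5]
gripper_width: 0.0499
```

```bash
python3 -c "from st import *;st('s9')"
```

```text
t 20.58 tcp [0.5177 0.2434 0.0395] F [-0.6 -3.7  0.5] zdir 86.24 H [0.5208 0.2903] j [ 45.  21. -25.  -0. -44. -49.]
dock 9.9 0.0 Fax -3.76
```

View pics/s9c.png

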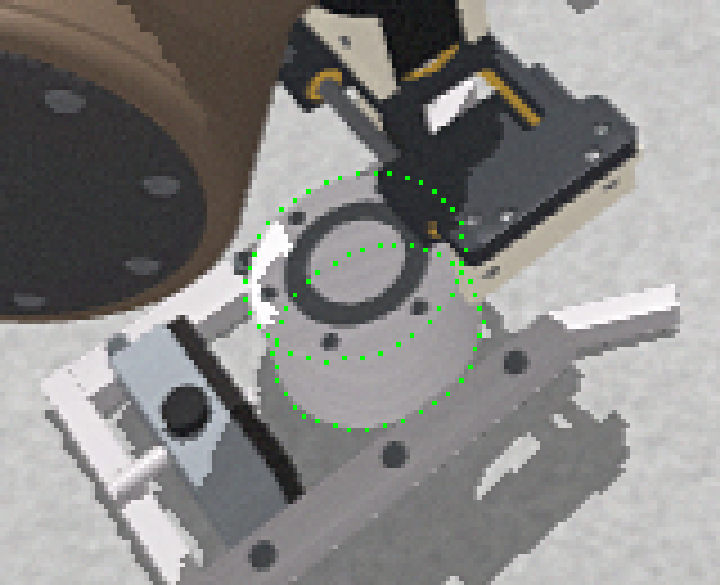

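Request:
step_arm:
  steps:
    - [[0,0,0.03],0]
    - [[0,0,0.03],0]
    - [[0,0,0.03],0]
    - [[0,0,0.03],0]
    - [[0,0,0.03],0]
    - [[0,0,0.03],0]

```text
time_s: 21.13
tcp_pos: [0.518, 0.247, 0.0395]
eef_rot: [137.2, 90.0, -136.6]
contact_force: [-0.8, -3.8, 0.8]
gripper_width: 0.0502
```

Request:
step_arm:
  steps:
    - [[0,0,0.03],0]
    - [[0,0,0.03],0]
    - [[0,0,0.03],0]
    - [[0,0,0.03],0]

```text
time_s: 21.47
tcp_pos: [0.5181, 0.2494, 0.0396]
eef_rot: [-178.1, 90.0, -91.9]
contact_force: [-0.2, -3.3, 0.5]
gripper_width: 0.0501
```

Request:
step_arm:
  steps:
    - [[0,0,0.03],0]
    - [[0,0,0.03],0]
    - [[0,0,0.03],0]
    - [[0,0,0.03],0]

```text
time_s: 21.8
tcp_pos: [0.5183, 0.2518, 0.0396]
eef_rot: [163.4, 90.0, -110.4]
contact_force: [-0.2, -3.7, 0.4]
gripper_width: 0.05
```

Request:
step_arm:
  steps:
    - [[0,0,0.03],0]
    - [[0,0,0.03],0]
    - [[0,0,0.03],0]
    - [[0,0,0.03],0]

```text
time_s: 22.13
tcp_pos: [0.5185, 0.2542, 0.0396]
eef_rot: [-84.4, 90.0, 1.8]
contact_force: [-1.2, -2.5, 0.4]
gripper_width: 0.0499
```

Request:
step_arm:
  steps:
    - [[0,0,0.03],0]
    - [[0,0,0.03],0]
    - [[0,0,0.03],0]

```text
time_s: 22.38
tcp_pos: [0.5185, 0.256, 0.0395]
eef_rot: [149.4, 90.0, -124.4]
contact_force: [-0.4, -4.7, 0.7]
gripper_width: 0.0497
```

```bash
python3 -c "from st import *;st('s10')"
```

```text
t 22.38 tcp [0.5185 0.256  0.0395] F [-0.4 -4.7  0.7] zdir 86.24 H [0.5216 0.3029] j [ 46.  21. -24.   0. -45. -49.]
dock 22.5 0.0 Fax -4.72
```

View pics/s10c.png

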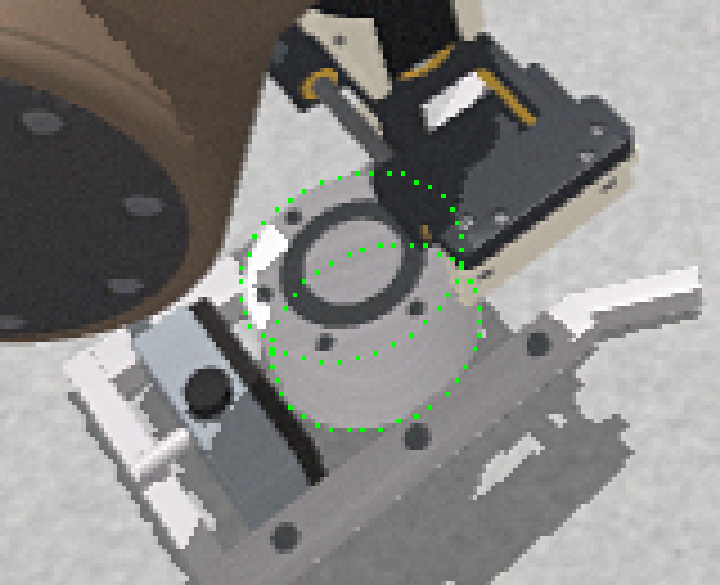

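Close to contact. Continuing in small increments.

Request:
step_arm:
  steps:
    - [[0,0,0.03],0]
    - [[0,0,0.03],0]
    - [[0,0,0.02],0]

```text
time_s: 22.68
tcp_pos: [0.5186, 0.2575, 0.0395]
eef_rot: [140.1, 90.0, -133.7]
contact_force: [0.1, -3.4, 0.7]
gripper_width: 0.0501
```

Request:
step_arm:
  steps:
    - [[0,0,0.03],0]
    - [[0,0,0.03],0]
    - [[0,0,0.02],0]

```text
time_s: 22.93
tcp_pos: [0.5187, 0.2592, 0.0395]
eef_rot: [127.9, 90.0, -145.9]
contact_force: [-0.2, -4.8, 1.3]
gripper_width: 0.0499
```

Request:
step_arm:
  steps:
    - [[0,0,0.03],0]
    - [[0,0,0.03],0]

```text
time_s: 23.1
tcp_pos: [0.5188, 0.2603, 0.0395]
eef_rot: [133.7, 90.0, -140.1]
contact_force: [0.0, -3.5, 1.6]
gripper_width: 0.0498
```

Request:
step_arm:
  steps:
    - [[0,0,0.03],0]
    - [[0,0,0.03],0]

```text
time_s: 23.27
tcp_pos: [0.5188, 0.2614, 0.0395]
eef_rot: [147.9, 90.0, -125.8]
contact_force: [-0.8, -5.2, 0.9]
gripper_width: 0.0499
```

Request:
step_arm:
  steps:
    - [[0,0,0.03],0]
    - [[0,0,0.02],0]

```text
time_s: 23.43
tcp_pos: [0.5187, 0.2618, 0.0395]
eef_rot: [151.5, 89.9, -122.3]
contact_force: [0.2, -6.7, 1.8]
gripper_width: 0.0495
```

Contact: force is rising above the sliding friction of about 3.7 N.

Request:
step_arm:
  steps:
    - [[0,0,0.03],0]
    - [[0,0,0.02],0]
    - [[0,0,0],0]

```text
time_s: 23.68
tcp_pos: [0.5186, 0.2623, 0.0394]
eef_rot: [152.1, 89.9, -121.7]
contact_force: [0.1, -7.9, 1.6]
gripper_width: 0.0501
```

Request:
step_arm:
  steps:
    - [[0,0,0.03],0]
    - [[0,0,0.03],0]
    - [[0,0,0],0]

```text
time_s: 23.93
tcp_pos: [0.5185, 0.2629, 0.0394]
eef_rot: [152.8, 89.8, -121.0]
contact_force: [0.2, -9.7, 5.2]
gripper_width: 0.0496
```

Request:
step_arm:
  steps:
    - [[-0.01,0,0.03],0]
    - [[-0.01,0,0.03],0]
    - [[0,0,0],0]

```text
time_s: 24.18
tcp_pos: [0.5184, 0.2636, 0.0397]
eef_rot: [151.1, 89.8, -122.6]
contact_force: [0.3, -11.0, 3.2]
gripper_width: 0.0501
```

Request:
step_arm:
  steps:
    - [[-0.01,0,0.03],0]
    - [[0,0,0.03],0]
    - [[0,0,0],0]

```text
time_s: 24.43
tcp_pos: [0.5183, 0.2643, 0.0397]
eef_rot: [151.2, 89.7, -122.6]
contact_force: [0.2, -13.5, 3.8]
gripper_width: 0.0502
```

```bash
python3 -c "from st import *;st('s11')"
```

```text
t 24.43 tcp [0.5183 0.2643 0.0397] F [  0.2 -13.5   3.8] zdir 86.2 H [0.5214 0.3112] j [ 46.  22. -23.   0. -45. -50.]
dock 30.8 0.8 Fax -13.42
```

View pics/s11c.png

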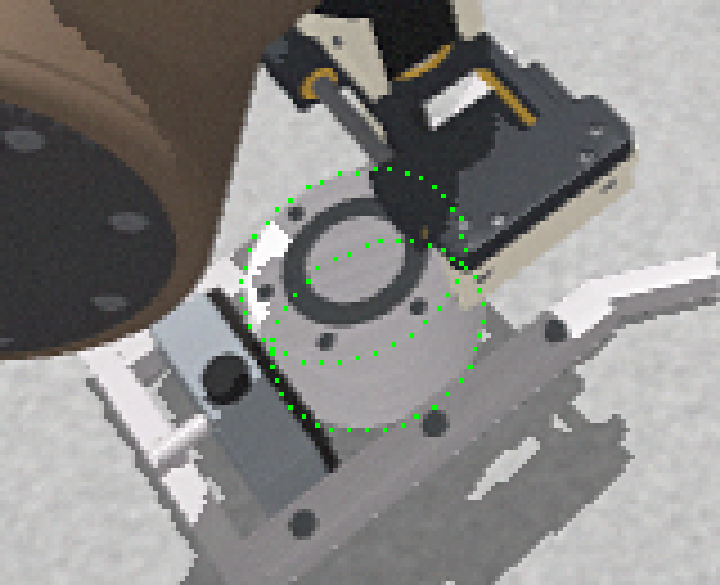

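The housing is upright and flush against the stop face. The wrist reads 13.4 N, which is about 10 N on the stop after friction. Holding for more than a second.

Request:
step_arm:
  steps:
    - [[0,0,0],0]
    - [[0,0,0],0]
    - [[0,0,0],0]
    - [[0,0,0],0]
    - [[0,0,0],0]
    - [[0,0,0],0]
    - [[0,0,0],0]
    - [[0,0,0],0]
    - [[0,0,0],0]
    - [[0,0,0],0]
    - [[0,0,0],0]
    - [[0,0,0],0]
    - [[0,0,0],0]
    - [[0,0,0],0]
    - [[0,0,0],0]
    - [[0,0,0],0]

```text
time_s: 25.82
tcp_pos: [0.5183, 0.2643, 0.0397]
eef_rot: [150.7, 89.7, -123.1]
contact_force: [0.7, -13.3, 2.9]
gripper_width: 0.0498
```

Request:
step_arm:
  steps:
    - [[0,0,-0.03],0]
    - [[0,0,-0.03],0]
    - [[0,0,-0.03],0]
    - [[0,0,-0.03],0]
    - [[0,0,-0.03],0]
    - [[0,0,-0.03],0]
    - [[0,0,-0.03],0]
    - [[0,0,-0.03],0]
    - [[0,0,-0.03],0]
    - [[0,0,-0.03],0]
    - [[0,0,-0.03],0]
    - [[0,0,-0.03],0]
    - [[0,0,-0.05],0]
    - [[0,0,-0.05],0]
    - [[0,0,-0.05],0]
    - [[0,0,0],0]

```text
time_s: 27.15
tcp_pos: [0.5188, 0.257, 0.0403]
eef_rot: [-38.5, 90.0, 47.7]
contact_force: [-0.7, 0.3, -0.3]
gripper_width: 0.0502
```

```bash
python3 -c "from st import *;st('s12')"
```

```text
t 27.15 tcp [0.5188 0.257  0.0403] F [-0.7  0.3 -0.3] zdir 86.25 H [0.5218 0.3039] j [ 46.  21. -24.  -0. -45. -49.]
dock 23.6 -0.1 Fax 0.23
```

View pics/s12c.png

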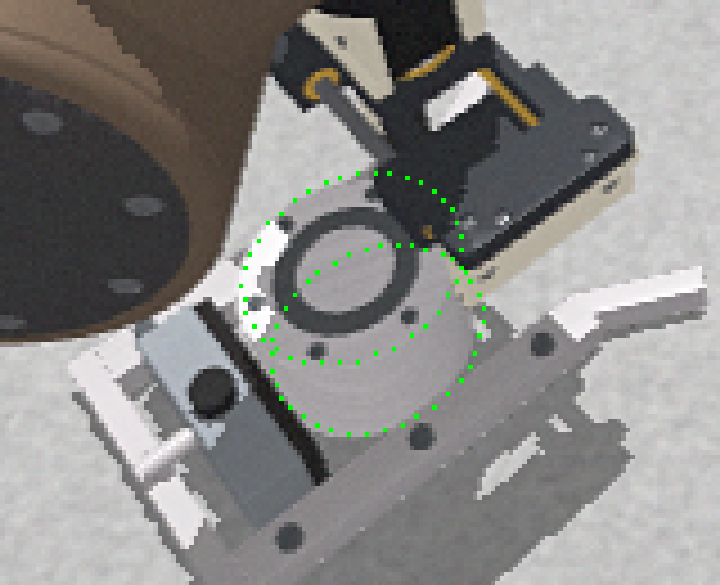

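Request:
step_arm:
  steps:
    - [[0,0,-0.1],0]
    - [[0,0,-0.2],0]
    - [[0,0,-0.3],0]
    - [[0,0,-0.4],0]
    - [[0,0,-0.5],0]
    - [[0,0,-0.5],0]
    - [[0,0,-0.3],0]
    - [[0,0,0],0]
    - [[-0.5,0,0],0]
    - [[-1,0,0],0]
    - [[-1,0,0],0]
    - [[-1,0,0],0]
    - [[-1,0,-0.5],0]
    - [[-1,0,-1],0]
    - [[0,0,-1],0]
    - [[0,0,-1],0]
    - [[0,0,-1],0]
    - [[0,0,-1],0]
    - [[0,0,-1],0]
    - [[0,0,0],0]

```text
time_s: 28.87
tcp_pos: [0.5066, 0.0792, 0.1511]
eef_rot: [-66.6, 90.0, 19.5]
contact_force: [-0.3, -0.7, -0.1]
gripper_width: 0.0502
```

Run:
```python
from h import *
from plant import *
s=get_state();print(s["time_s"],s["tcp_pos"],s["contact_force"])
b=capture("side");m=camera_model("side");t=capture("top")
cv2.imwrite("pics/s13.png",b);cv2.imwrite("pics/t13.png",t)
cv2.imwrite("pics/s13c.png",cv2.resize(b[260:415,100:270],None,fx=3.8,fy=3.8,interpolation=cv2.INTER_CUBIC))
cv2.imwrite("pics/t13c.png",cv2.resize(t[195:275,110:250],None,fx=5.5,fy=5.5,interpolation=cv2.INTER_CUBIC))
```

```text
28.8667 [0.50660753 0.07916801 0.15109235] [-0.31601181 -0.66175453 -0.09041168]
```

View pics/s13c.png

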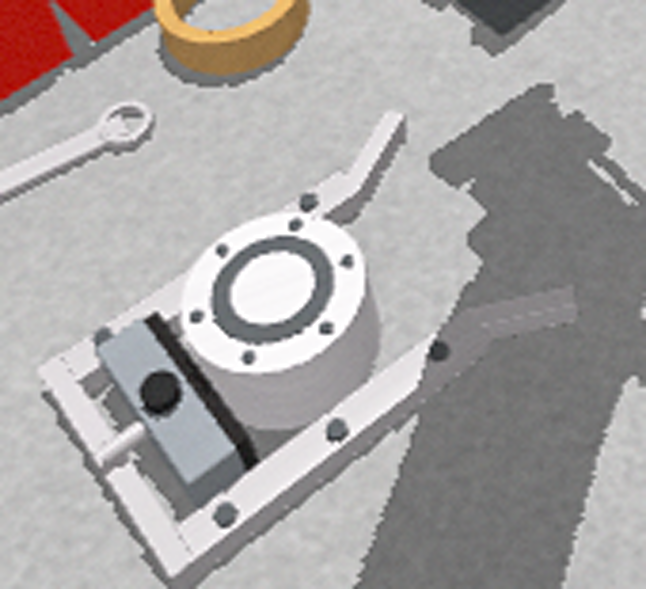

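View pics/t13c.png

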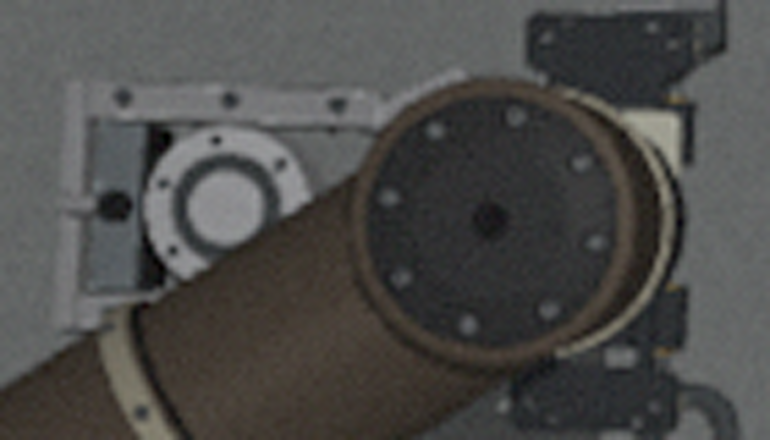

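View pics/t13.png

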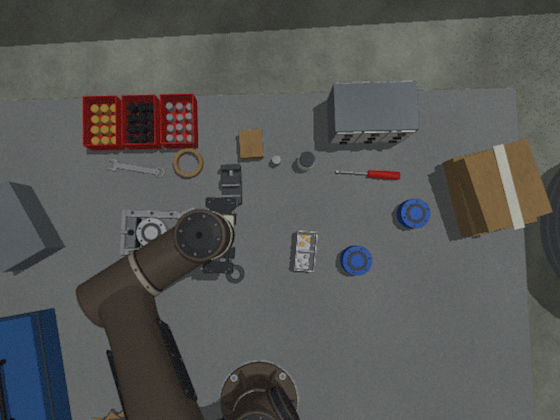

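```bash
python3 - <<'E'
from h import *
from plant import camera_model
ax=np.array([.06518,.99787]);O=np.array([.5226,.3178])-.0375*ax;lat=np.array([-ax[1],ax[0]])
m=camera_model("side");D=lambda P:((P-O)@ax*1000).round(1).tolist(),
def d(P): q=P-O;return (q@ax*1000).round(1),(q@lat*1000).round(1)
def meas(f):
    b=cv2.imread(f);g=b.max(2);roi=np.zeros_like(g);
    dark=((g<120)&(g>0)).astype(np.uint8)
    x,y=int(100+272/3.8),int(260+289/3.8)
    k=np.zeros_like(dark);k[y-20:y+21,x-20:x+21]=dark[y-20:y+21,x-20:x+21]
    cs=[c for c in cv2.findContours(k,0,2)[0] if cv2.contourArea(c)>150]
    for c in cs:
        e=cv2.fitEllipse(cv2.convexHull(c));print(f,e,d(ray(m,e[0],.055)))
meas("pics/s13.png")
# edges of the housing bottom/top, and face by hand in s13c
fs=lambda u,v:(100+(u+.5)/3.8-.5,260+(v+.5)/3.8-.5)
ft=lambda u,v:(110+(u+.5)/5.5-.5,195+(v+.5)/5.5-.5)
print("face side",d(ray(m,fs(158,315),.035)),d(ray(m,fs(257,462),.035)))
M=camera_model("top");print("housing top",d(ray(M,ft(227,207),.055)))
E
python3 -c "
import cv2
b=cv2.imread('pics/s13.png');cv2.imwrite('pics/s13d.png',cv2.resize(b[325:385,135:205],None,fx=10,fy=10,interpolation=cv2.INTER_CUBIC))"
```

```text
pics/s13.png ((170.9326629638672, 336.00897216796875), (25.755510330200195, 33.07078552246094), 59.00246047973633) (np.float64(28.8), np.float64(0.6))
face side (np.float64(73.6), np.float64(-39.6)) (np.float64(76.6), np.float64(60.9))
housing top (np.float64(26.2), np.float64(-1.5))
```

View pics/s13d.png

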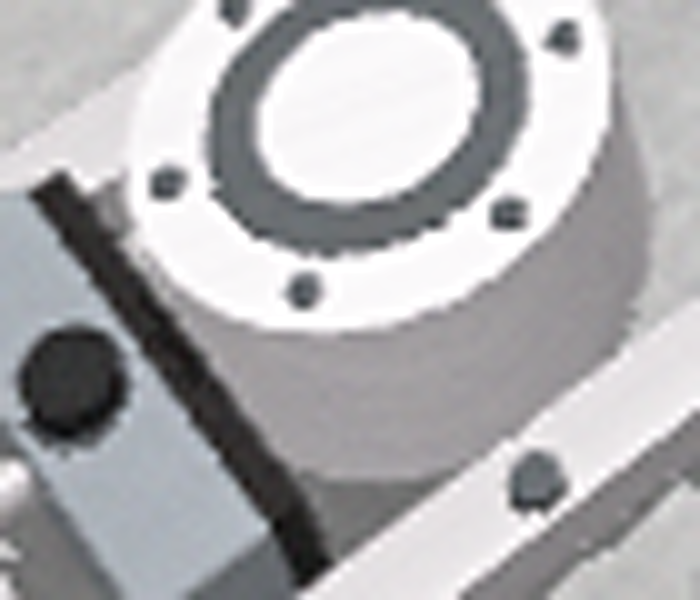

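The close-up shows the housing touching the black stop face, with no gap visible, upright and clear of the gripper. Loose items look unmoved in the top view. Handing in.

```bash
python3 -c "
from plant import *
print(close_job(),get_state()['time_s'])"
```

```text
the job is handed in; nothing more can be done
the job is handed in; nothing more can be done
```

I slid the silver housing past the tray and the vice into the docking rails, using the two half-open fingers as a V pusher. I pressed it against the stop, backed off slowly and handed the job in at about 29 s; no verdict was reported.

- **Press:** I held it for about 1.4 s with the wrist reading 13.3–13.5 N. Allowing for about 3.7 N of sliding friction, that is roughly 10 N on the stop.
- **Final position:** the housing is upright and flush with the stop face, with no visible gap, and the gripper is clear of it. The side view puts its centre at dock x ≈ 28.8, y ≈ 0.6 mm, and the top view at 26.2, −1.5 mm. They differ by 2 to 3 mm, but both are well inside the limits.
- **Not measured directly:** I could not read the plunger, so I am inferring that it is in from the housing still touching the face.
- **Tray, vice and loose items:** the wrist force showed nothing beyond ordinary sliding friction on the way past the tray and vice. The loose items look unmoved in the last top picture by eye; I did not measure them.

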